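# Raise the infeed gate and push the carton home

### The arm

A 7-joint arm with a two-finger parallel gripper is mounted at the origin on a cart in front of the work surface, level with it; the furniture and walls round the work are solid. World frame = base frame: x ahead of the robot, y to its left, z up, the work surface at z = 0. Lengths are in mm, angles in rad, forces in N, time in s.
With the tool pointing down it reaches from about 425 to 1025 mm from the base axis. Payload 3.6 kg.
Tool frame: the origin (TCP) lies between the finger pads; the fingertips stand ahead of it and the grasp point (between the pads) lies 2 mm behind it (ctrl.finger_overhang is the y of the fingertips in the tool frame, in mm); y points along the fingers, x is the direction in which the jaws open and shut, and the axes are right-handed (so a half turn about y gives the same grasp; the last joint's range is limited). The gripper opens to 85 mm and grips with 20 to 120 N. Pads are 22 mm wide; open, the fingers measure 114 mm over their backs; the gripper's body (76 mm by 85 mm) begins 54 mm behind the grasp point. The pads swing forward as they close: fully open they stand 13 mm farther back than shut.
Start: joints at [1.022, 0.591, 0.048, 1.609, -0.033, 0.943, -0.034], TCP at [319.133, -650.987, 248.302] pointing down, gripper open.
Joint ranges: [-2.69, 2.69], [-0.47, 2.24], [-1.27, 1.36], [0.19, 2.51], [-1.53, 4.68], [0.08, 2.07], [-3.09, 3.09]. Speed limits (rad/s): [2.57, 2.57, 3.14, 3.14, 3.14, 3.14, 3.14].

### API

Orientations are given as a rotation vector (axis times angle).
In Python, from station import ctrl gives the robot as it stands.
- The arm moves only by the shell command python3 -m pendant 'ROWS'. ROWS is JSON, a list of rows, each a list of 7 numbers: the shift along the world's x, y, z in cm, then the turn, a rotation vector about the world's x, y, z in rad, then the opening, from 0 (shut) to 1 (fully open). A call has 1 to 5 rows; each row shifts and turns the pose as measured when the row begins; what a row does not reach is not made up. A row lasts 1/12 s, in which the tool goes at most 41.7 mm and 7.16 degrees, less where a joint would pass 70% of its speed; a pose out of reach is approached as far as the arm can. A call with a gripper value outside its range is refused whole. The fingers move at their own pace and stop on an object; the grip force is fixed at half the most. Time passes only in rows, so rows that do not move let the fingers close. It gives the time, the measured TCP pose, the force and the opening at its end, in the units of the state.
- ctrl.sense(): the state, without advancing time (a new reading comes with each control period).
- ctrl.capture(name): name is "scene" or "top" or "wrist"; returns the picture (384x512x3 uint8, red, green, blue); there is no depth.
- ctrl.calibration(name): a dict with "camera_matrix" (3x3 intrinsics, pixels), "distortion" ([k1, k2, p1, p2, k3] as OpenCV has them; the pictures are not rectified), "R" (3x3) and "t" (3): a world point X has camera coordinates R X + t. Camera axes: x right, y down, z forward; pixel columns grow to the right and rows downward; lengths in mm; the calibration is good to about 2 mm. A picture is of the moment at which its call begins: read the wrist's pose just before it. calibration takes no time and is no camera call; for the wrist camera it gives the pose at the moment of the call.
- ctrl.sign_off(): hands the job in, once; it reports no verdict.
Trained networks look in the newest picture that a camera, given by its name, has taken for a name from the list of things; names that differ only in an ending like _2 or _b are one class to them, and where a whole thing is asked for, a point or a joint stands for the part that bears it (a point fixed in the world has none). Each returns a list of dicts, best first, with "p" (0 to 1); they miss things now and then, are a little off and sometimes report something else, mostly with a low value. They report only what shows in the picture. A call takes as long as a camera call. They do not tell look-alikes from the thing itself.
- ctrl.find_in(camera, target): "location" ([column, row] in pixels, amid what is visible of it).
- ctrl.tip_of(camera, target): "location" ([column, row] in pixels: a listed point, or the origin of a listed thing).
The state is a dict: "time_s": time; "q": joint angles; "qvel": joint speeds; "tau": joint torques, N m; "position": TCP position; "tcp_rot": TCP orientation; "ft_force": force on the tool from outside, world axes, zero at the start; "torque": the same for the moment, N m; "finger_gap": finger opening in mm.
Only numpy, scipy, OpenCV 4.12 (cv2) and the standard library are available. Lean on these libraries where they do the work, as an engineer would, in place of code of your own. Each camera call takes 0.05 s, during which the arm holds its last target.

### The job

The red carton waits on the wrapping machine's infeed slide behind the lowered, counterweighted gate. With the fingertips, push the yellow gate bar up past its balance point so that it stays raised by itself, then push the carton along the slide past the open gate until it is fully home against the end stop, ready for wrapping. Push gently, do not pinch or lift anything with the gripper, and leave the other things on the worktop where they are.

Things in the scene. Friction and masses are not known exactly. Their poses are not given: they have to be found in the camera images.
- slide: infeed slide screwed to the worktop: aluminium lane along its own y, white wear strips (running surface 9 mm above the worktop), side rails 97 mm apart inside with tops at 31 mm, from y = -225 mm (flared mouth to -258 mm) to the end stop. Origin on the worktop, on the centre line, below the lowered gate bar. +y is the travel direction, +x points away from the robot to the gate's pivot side, +z up
- gate_pivot (a point): point on the gate's hinge axis (along the slide's y), between the cheeks of its grey pedestal, at (78, 0, 63) mm in the slide's frame. In that frame the pedestal's cheeks span x = 61 to 95 mm, y = -22 to 22 mm and are 80 mm high; its flat foot with a low rubber buffer reaches x = 134 mm
- gate (a joint): gate angle in rad, 0 = lowered (bar level across the lane in its saddle), 1.65 = fully raised (bar just past upright, towards the slide's +x). Balance point about 0.80: below it the bar falls shut, beyond it it falls on up by itself and stays. The hinge is lightly damped; from rest it takes about 2.3 N upwards at gate_push, less towards the balance point
- gate_push (a point): point on the underside of the bar, 100 mm from the hinge axis, moving with the bar; lowered, it is over the lane, 22 mm to the slide's -x of the centre line and 54 mm above the worktop. The bar is a round yellow tube with black bands, 18 mm thick, reaching 180 mm from the hinge axis (lowered: to x = -102 mm in the slide's frame); it may be pushed up from below anywhere along it
- gate_weight (a point): centre of the gate's steel counterweight, a dark cylinder 48 mm across and 36 mm long on a short crank, 45 mm from the hinge axis; above the hinge when the gate is lowered, it swings over towards the slide's +x as the bar rises
- saddle_top (a point): where the lowered bar rests: rubber notch of a thin grey post just outside the rail nearer the robot, at (-57, 0, 54) mm in the slide's frame; the post is 8 mm thick along x, 32 mm along y, 66 mm high at its horns
- end_stop (a point): middle of the rubber face of the end stop at the end of the lane, at (0, 195, 30) mm in the slide's frame; the face looks to the slide's -y. The stop is 56 mm high
- carton: red closed carton, 87 mm wide (its x), 171 mm long (its y), 56 mm high, about 0.35 kg, origin at the centre of its underside. It waits on the slide upstream (-y) of the gate, its y axis along the slide's y, and slides along the lane; the lowered bar blocks it. Against the end stop its origin is at y = 110 mm in the slide's frame
- tape: bystander: brown packing-tape roll, 108 mm across, 48 mm high, origin at the centre of its underside
- clamp: bystander: black spring clamp, 44x103x20 mm, origin at the centre of its underside
- brush: bystander: glue brush, 34x178x11 mm, origin at the centre of its underside
- seal_box: bystander: small cream carton, 62x92x35 mm, origin at the centre of its underside
- tube: bystander: brown cardboard tube, 30 mm thick, 160 mm long, origin at the centre of its underside
- counter: bystander: round silver hand tally counter, 45x54x24 mm, origin at the centre of its underside
There are look-alikes about, which are no part of the job. Several things have the shape of the carton; the one meant has the colours described above.

How it is judged:
By the outcome, as a careful person would: the job done as asked, in the order asked, and still so for the second after the job is handed in, with the robot touching nothing.
It also fails if it takes over 58 s, if anything falls off the work surface, if the arm or the gripper's body presses on something with over 40 N, if the wrist force passes 120 N, or if a joint passes its speed limit or range.

## Working session

There is one attempt and no reset: what is moved stays moved. The work goes in short steps, Python scripts to look and compute and a shell command to move; the robot and the scene stay as the last step left them, time stands still between calls to the robot, and variables do not carry over. Pictures are saved under pics/ and viewed, and the job is handed in when it is done.

```bash
ls; mkdir -p pics
python3 - <<'E'
from station import ctrl
import cv2
s=ctrl.sense(); print({k:s[k] for k in('time_s','position','tcp_rot','ft_force','finger_gap')}, ctrl.finger_overhang)
for n in('scene','top'):
    im=ctrl.capture(n); cv2.imwrite(f'pics/{n}0.png',im[:,:,::-1])
    for t in('slide','carton','gate_pivot','gate_push','gate_weight','saddle_top','end_stop','gate'):
        for f in('find_in','tip_of'):
            try: r=getattr(ctrl,f)(n,t)
            except Exception as e: r=str(e)[:60]
            print(n,t,f,[(d['p'],[round(v) for v in d['location']]) for d in r[:4]] if isinstance(r,list) else r)
E
```

```text
pics
{'time_s': 0.0, 'position': array([ 318.77139934, -650.27265255,  247.11063102]), 'tcp_rot': array([-1.3898916 ,  0.86872902, -0.86545965]), 'ft_force': array([-0.35504555,  0.54286446,  0.55699787]), 'finger_gap': 85.677886391245} 17.0
scene slide find_in [(0.71, [281, 206])]
scene slide tip_of [(0.93, [273, 206])]
scene carton find_in [(0.71, [80, 231]), (0.68, [241, 203])]
scene carton tip_of [(0.76, [81, 236]), (0.67, [178, 233]), (0.56, [241, 213])]
scene gate_pivot find_in [(0.92, [284, 204])]
scene gate_pivot tip_of [(0.98, [282, 202])]
scene gate_push find_in [(0.72, [280, 187]), (0.33, [178, 230])]
scene gate_push tip_of [(0.52, [272, 188])]
scene gate_weight find_in [(0.91, [281, 188])]
scene gate_weight tip_of [(0.58, [284, 190])]
scene saddle_top find_in [(0.7, [281, 202]), (0.45, [278, 190])]
scene saddle_top tip_of [(0.91, [268, 184]), (0.52, [180, 230])]
scene end_stop find_in [(0.64, [282, 203]), (0.19, [243, 202])]
scene end_stop tip_of [(0.7, [324, 195])]
scene gate find_in [(0.88, [280, 190])]
scene gate tip_of it knows: brush, carton, clamp, counter, end_stop, gate_pivo
top slide find_in [(0.8, [224, 179])]
top slide tip_of [(0.72, [241, 181])]
top carton find_in [(0.81, [404, 180]), (0.72, [264, 181])]
top carton tip_of [(0.78, [264, 183]), (0.67, [402, 179])]
top gate_pivot find_in [(0.37, [124, 164])]
top gate_pivot tip_of []
top gate_push find_in [(0.73, [235, 167]), (0.38, [226, 179])]
top gate_push tip_of [(0.77, [234, 181])]
top gate_weight find_in [(0.76, [233, 170])]
top gate_weight tip_of [(0.55, [235, 154])]
top saddle_top find_in [(0.86, [226, 179])]
top saddle_top tip_of [(0.9, [236, 196]), (0.32, [118, 206])]
top end_stop find_in [(0.92, [223, 183])]
top end_stop tip_of [(0.94, [186, 177])]
top gate find_in [(0.78, [232, 166]), (0.41, [223, 180])]
top gate tip_of it knows: brush, carton, clamp, counter, end_stop, gate_pivo
```

View pics/scene0.png

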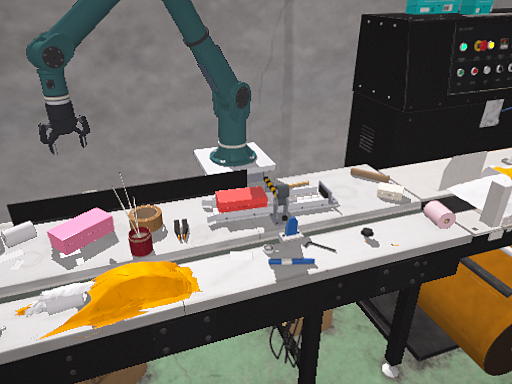

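View pics/top0.png

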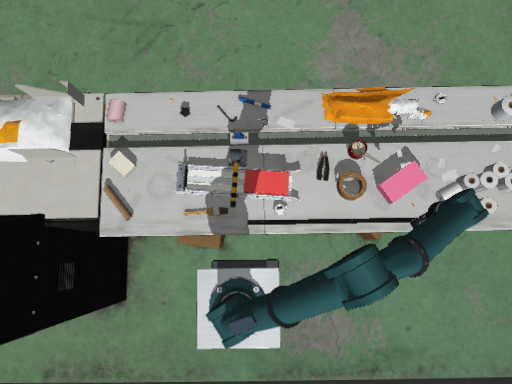

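```bash
cat > h.py <<'E'
import numpy as np, cv2
from scipy.spatial.transform import Rotation as Rn
from station import ctrl
def ray(n,px):
    c=ctrl.calibration(n); K=np.array(c['camera_matrix'],float); D=np.array(c['distortion'],float)
    u=cv2.undistortPoints(np.array([[px]],float),K,D)[0,0]
    R=np.array(c['R']);t=np.array(c['t'])
    return -R.T@t, R.T@np.array([u[0],u[1],1.])
def atz(n,px,z):
    o,d=ray(n,px); return o+d*(z-o[2])/d[2]
def proj(n,X):
    c=ctrl.calibration(n)
    p,_=cv2.projectPoints(np.array(X,float).reshape(-1,1,3),cv2.Rodrigues(np.array(c['R']))[0],np.array(c['t'],float),np.array(c['camera_matrix'],float),np.array(c['distortion'],float))
    return p[:,0]
E
python3 - <<'E'
from h import *
np.set_printoptions(precision=1,suppress=True)
for n in('scene','top'): print(n,ray(n,[256,192]))
for nm,px,z in[('slide',[241,181],0),('push',[234,181],54),('weight',[235,154],108),('saddle',[236,196],54),('end',[186,177],30),('carton',[264,183],9),('cartontop',[264,181],65)]: print(nm,atz('top',px,z))
for nm,px,z in[('pivot',[282,202],63),('saddle',[268,184],54),('end',[324,195],30),('carton',[241,213],9)]: print('scene',nm,atz('scene',px,z))
s=ctrl.sense(); print(s['time_s'],Rn.from_rotvec(s['tcp_rot']).as_matrix())
for n in('scene','top'):
    im=cv2.imread(f'pics/{n}0.png')
    x,y=((200,140) if n=='scene' else (160,130))
    cv2.imwrite(f'pics/{n}0c.png',cv2.resize(im[y:y+100,x:x+150],None,fx=5,fy=5,interpolation=cv2.INTER_CUBIC))
E
```

```text
scene (array([1637.1, -495.9,  735.9]), array([-0.8,  0.3, -0.5]))
top (array([ 214.6, -103.6, 1690.1]), array([ 0.1,  0. , -1. ]))
slide [493.6 -17.8   0. ]
push [485.2   6.8  54. ]
weight [580.4  -1.4 108. ]
saddle [426.2  -0.6  54. ]
end [508.7 198.9  30. ]
carton [ 482.4 -110.1    9. ]
cartontop [ 481.3 -110.    65. ]
scene pivot [577.9  -0.1  63. ]
scene saddle [420.3  11.5  54. ]
scene end [530.2 193.7  30. ]
scene carton [ 515.9 -129.2    9. ]
1.6 [[ 0.4 -0.   0.9]
 [-0.9 -0.   0.4]
 [-0.  -1.  -0. ]]
```

View pics/scene0c.png

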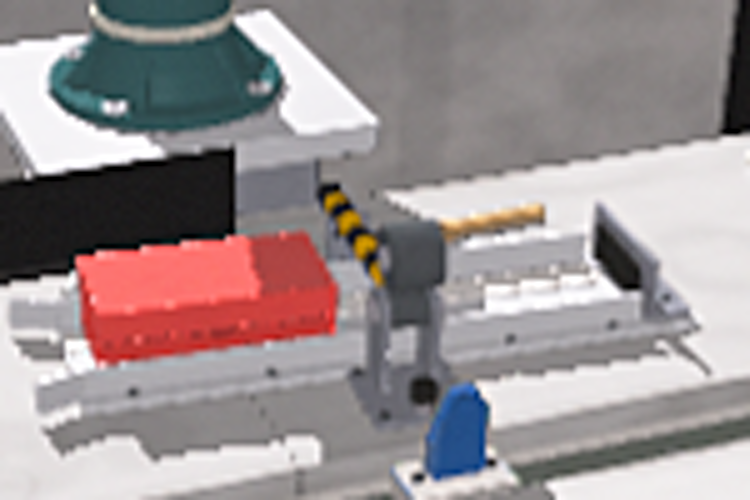

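View pics/top0c.png

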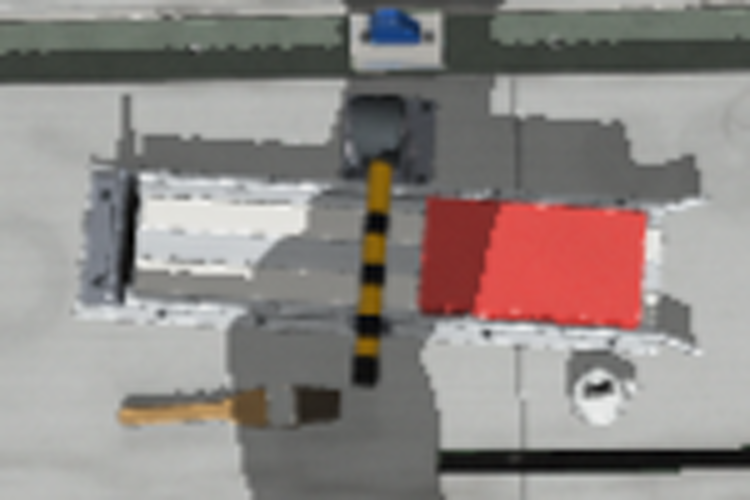

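Run:
```python
from h import *
from scipy.optimize import least_squares
np.set_printoptions(precision=3,suppress=True)
off={'top':(160,130),'scene':(200,140)}
# (cam, crop px, slide pt)
C=[('top',(363,385),(-102,0,63)),('top',(378,165),(61,0,63)),('top',(128,238),(0,195,56)),
('scene',(610,245),(0,195,56)) if 0 else None,
('top',(375,170+0),(58,0,66)),('scene',(328,188),(-102,0,66)),
]
C=[c for c in C if c]
def px(c,p): return np.array([(p[0]+.5)/5-.5+off[c][0],(p[1]+.5)/5-.5+off[c][1]])
def T(v,P): 
    c,s=np.cos(v[2]),np.sin(v[2]); P=np.array(P,float); return np.array([v[0]+c*P[0]-s*P[1],v[1]+s*P[0]+c*P[1],P[2]])
def res(v): return np.concatenate([proj(c,T(v,P))[0]-px(c,p) for c,p,P in C])
tips=[('top',(236,196),(-57,0,54)),('top',(186,177),(0,195,30)),('scene',(282,202),(78,0,63)),('scene',(324,195),(0,195,30)),('scene',(268,184),(-57,0,54))]
r=least_squares(res,[495,0,0]); print('hand',r.x,r.fun)
f=lambda v: np.concatenate([res(v)]+[proj(c,T(v,P))[0]-np.array(p) for c,p,P in tips])
r=least_squares(f,[495,0,0],loss='soft_l1'); print('both',r.x);print(r.fun.reshape(-1,2))
# carton from top
im=cv2.imread('pics/top0.png').astype(int); b,g,rr=im[:,:,0],im[:,:,1],im[:,:,2]
m=((rr>90)&(g<0.45*rr)&(b<0.45*rr)).astype(np.uint8); m[:,:230]=0;m[:,310:]=0;m[:150]=0;m[215:]=0
ys,xs=np.nonzero(m); W=np.array([atz('top',[x,y],65)[:2] for x,y in zip(xs,ys)],np.float32); print(len(xs),cv2.minAreaRect(W))
s=ctrl.sense();M=Rn.from_rotvec(s['tcp_rot']).as_matrix();print(M,np.arctan2(M[1,0],M[0,0]))
```

```text
hand [491.232   5.486  -0.066] [ 0.402 -1.336 -0.117  1.085 -0.718 -0.147  0.387  0.684  0.043  0.554]
both [491.877   5.058  -0.073]
[[ 0.311 -1.516]
 [ 0.11   0.927]
 [-0.576 -0.686]
 [ 0.609  0.525]
 [ 0.193  0.616]
 [-2.545 -2.215]
 [-0.178  0.644]
 [-1.096 -1.088]
 [-1.76  -3.142]
 [ 0.895  1.788]]
980 ((477.2671813964844, -117.92728424072266), (167.07846069335938, 90.59428405761719), 84.86370849609375)
[[ 0.44  -0.     0.898]
 [-0.898 -0.     0.44 ]
 [-0.    -1.    -0.   ]] -1.1150079391217458
```

```bash
python3 -m pendant '[[0.9,3.9,0.5,0,0,0.06,0],[0.9,3.9,0.5,0,0,0.06,0],[0.9,3.9,0.5,0,0,0.06,0],[0.9,3.9,0.5,0,0,0.06,0],[0.9,3.9,0.5,0,0,0.06,0]]'; python3 -m pendant '[[0.9,3.9,0.5,0,0,0.06,0],[0.9,3.9,0.5,0,0,0.06,0],[0.9,3.9,0.5,0,0,0.06,0],[0.9,3.9,0.5,0,0,0.06,0],[0.9,3.9,0.5,0,0,0.06,0]]'
```

```text
time_s: 2.02
position: [357.7, -460.9, 272.1]
tcp_rot: [-1.484, 0.639, -0.643]
ft_force: [1.0, 1.1, 0.7]
finger_gap: 25.3
time_s: 2.43
position: [402.8, -258.8, 299.3]
tcp_rot: [-1.545, 0.392, -0.403]
ft_force: [0.4, 0.6, -0.2]
finger_gap: 0.2
```

```bash
python3 -m pendant '[[1.4,3.8,0.8,0,0,0.09,0],[1.4,3.8,0.8,0,0,0.09,0],[1.4,3.8,0.8,0,0,0.09,0],[1.4,3.8,0.8,0,0,0.09,0],[0,0,0,0,0,0.05,0]]'
python3 - <<'E'
from h import *
np.set_printoptions(precision=2,suppress=True)
s=ctrl.sense();M=Rn.from_rotvec(s['tcp_rot']).as_matrix();print(s['time_s'],s['position'],M,s['q'])
im=ctrl.capture('wrist'); cv2.imwrite('pics/w1.png',im[:,:,::-1])
c=ctrl.calibration('wrist'); print(c); np.savez('w1.npz',**{k:np.array(v) for k,v in c.items()})
for t in('carton','gate_push','saddle_top','gate_pivot','end_stop','slide'):
    print(t,[(d['p'],np.round(d['location'])) for d in ctrl.tip_of('wrist',t)][:3])
E
```

```text
time_s: 2.85
position: [459.7, -95.6, 335.1]
tcp_rot: [-1.578, 0.037, -0.064]
ft_force: [0.5, -0.3, 0.3]
finger_gap: -0.2
2.85 [459.73 -95.65 335.06] [[ 1.    0.02  0.06]
 [-0.06 -0.01  1.  ]
 [ 0.02 -1.   -0.01]] [ 0.43  0.17 -0.37  2.06  0.09  0.9  -0.05]
{'camera_matrix': array([[279.47,   0.  , 256.29],
       [  0.  , 279.47, 191.54],
       [  0.  ,   0.  ,   1.  ]]), 'distortion': array([-0.03,  0.  ,  0.  ,  0.  ,  0.  ]), 'R': array([[ 1.  , -0.07,  0.01],
       [-0.07, -0.96,  0.28],
       [-0.  , -0.28, -0.96]]), 't': array([-468.56, -126.79,  434.41])}
carton [(0.55, array([266., 170.]))]
gate_push [(0.72, array([252.,  85.]))]
saddle_top [(0.67, array([228.,  88.]))]
gate_pivot [(0.74, array([330.,  86.]))]
end_stop []
slide [(0.82, array([264.,  88.]))]
```

View pics/w1.png

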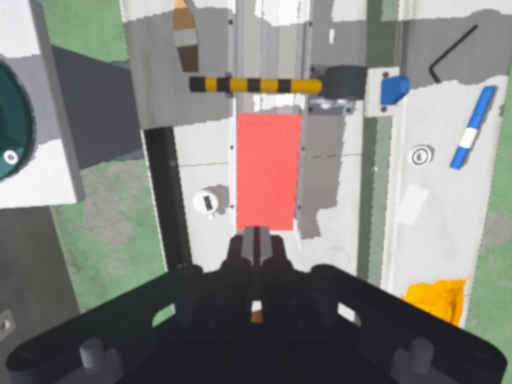

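```bash
cat >> h.py <<'E'
def fr(c,px,z):
    K,D,R,t=[np.array(c[k],float) for k in('camera_matrix','distortion','R','t')]
    u=cv2.undistortPoints(np.array([[px]],float),K,D)[0,0]; o=-R.T@t; d=R.T@np.array([u[0],u[1],1.]); return o+d*(z-o[2])/d[2]
E
python3 - <<'E'
from h import *
np.set_printoptions(precision=1,suppress=True)
c=np.load('w1.npz')
print('cam',-c['R'].T@c['t'])
for n,p,z in[('barend',(190,84),63),('barR',(322,87),63),('saddle',(228,88),54),('pivot',(330,86),63),('push',(252,85),54),('railL1',(237,10),31),('railL2',(236,140),31),('railR',(302,10),31),('cFL',(237,114),65),('cFR',(300,114),65),('cBR',(293,230),65),('cBL',(236,229),65)]: print(n,fr(c,p,z))
im=cv2.imread('pics/w1.png').astype(int); b,g,rr=im[:,:,0],im[:,:,1],im[:,:,2]
m=((rr>150)&(g<0.45*rr)&(b<0.45*rr)).astype(np.uint8);m[:,:220]=0;m[:,315:]=0;m[240:]=0
ys,xs=np.nonzero(m); W=np.array([fr(c,[x,y],65)[:2] for x,y in zip(xs,ys)],np.float32); print(len(xs),cv2.minAreaRect(W))
cv2.imwrite('pics/w1c.png',cv2.resize(cv2.imread('pics/w1.png')[0:240,170:370],None,fx=2.5,fy=2.5,interpolation=cv2.INTER_CUBIC))
E
```

```text
cam [461.1 -29.2 459.2]
barend [380.9   9.1  63. ]
barR [556.7  -6.   63. ]
saddle [430.2   1.3  54. ]
pivot [567.5  -5.4  63. ]
push [463.2   3.1  54. ]
railL1 [449.7 102.3  31. ]
railL2 [433.6 -71.9  31. ]
railR [537.8  97.1  31. ]
cFL [440.2 -33.7  65. ]
cFR [526.  -39.2  65. ]
cBR [ 511.5 -210.7   65. ]
cBL [ 424.3 -202.7   65. ]
1505 ((478.0165710449219, -120.63330841064453), (164.66648864746094, 78.77122497558594), 85.1915512084961)
```

View pics/w1c.png

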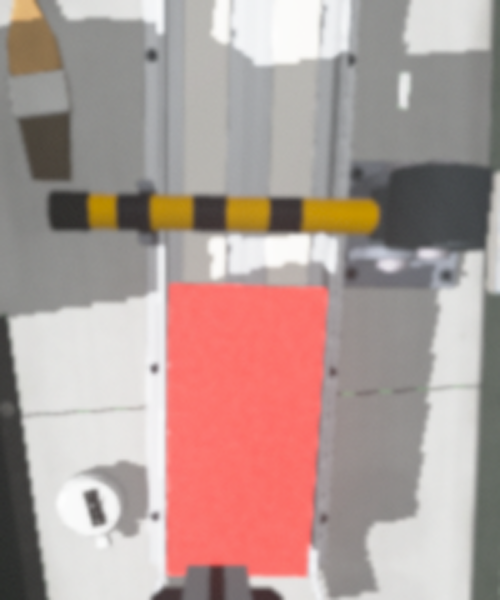

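```bash
python3 -m pendant '[[0.4,3.4,-0.5,-0.115,0,-0.005,0],[0.4,3.4,-0.5,-0.115,0,-0.005,0],[0.4,3.4,-1,-0.115,0,-0.005,0],[0.4,3.4,-1,-0.115,0,-0.005,0],[0.4,3.4,-1,-0.115,0,-0.005,0]]';  python3 -m pendant '[[0.4,3.4,-1,-0.115,0,-0.005,0],[0.4,2,-1,-0.115,0,0,0],[0,0,0,0,0,0,0]]'
python3 - <<'E'
from h import *
np.set_printoptions(precision=3,suppress=True)
s=ctrl.sense();M=Rn.from_rotvec(s['tcp_rot']).as_matrix();print(s['time_s'],s['position'],M,s['q'],s['ft_force'])
E
```

```text
time_s: 3.62
position: [470.0, 11.0, 300.8]
tcp_rot: [-2.05, 0.106, -0.143]
ft_force: [0.3, 0.4, -0.8]
finger_gap: -0.1
time_s: 3.87
position: [480.4, 75.0, 276.4]
tcp_rot: [-2.287, 0.087, -0.167]
ft_force: [-0.4, -0.3, -1.0]
finger_gap: 0.1
3.8667 [480.357  74.952 276.352] [[ 0.989 -0.008  0.149]
 [-0.118 -0.66   0.742]
 [ 0.092 -0.751 -0.653]] [-0.297  0.459 -0.388  2.027  0.721  1.319 -1.262] [-0.411 -0.262 -1.03 ]
```

```bash
cat >> h.py <<'E'
YAW=-0.085; O=np.array([487.,2,0])
cy,sy=np.cos(YAW),np.sin(YAW)
X_=np.array([cy,sy,0]);Y_=np.array([-sy,cy,0])
def goal(p,a):  # slide-frame TCP p, a = tilt from vertical toward -y, rad
    s=ctrl.sense();M=Rn.from_rotvec(s['tcp_rot']).as_matrix()
    y=-np.sin(a)*Y_-np.cos(a)*np.array([0,0,1]); D=np.column_stack([X_,y,np.cross(X_,y)])
    w=O+p[0]*X_+p[1]*Y_+np.array([0,0,p[2]])
    np.set_printoptions(precision=3,suppress=True)
    d=s['position']-O
    print('t',s['time_s'],'slide',np.array([d@X_,d@Y_,d[2]]),'shift cm',(w-s['position'])/10,'rot',Rn.from_matrix(D@M.T).as_rotvec(),'F',s['ft_force'],'gap',s['finger_gap'])
E
python3 - <<'E'
from h import *
goal((-5,80,110),.785)
E
```

```text
t 3.8667 slide [-12.812  72.125 276.352] shift cm [  0.845   0.718 -16.635] rot [-0.059  0.099  0.03 ] F [-0.411 -0.262 -1.03 ] gap 0.07960107912125493
```

```bash
python3 -m pendant '[[0.2,0.2,-3.5,-0.02,0.03,0.01,0],[0.2,0.2,-3.5,-0.02,0.03,0.01,0],[0.2,0.2,-3.5,-0.02,0.03,0.01,0],[0.2,0.2,-3.5,0,0.01,0,0],[0,0,-2.6,0,0,0,0]]'
python3 - <<'E'
from h import *
goal((-5,10.6,38),.785)
im=ctrl.capture('scene'); cv2.imwrite('pics/s2.png',cv2.resize(im[100:240,180:380,::-1],None,fx=4,fy=4,interpolation=cv2.INTER_CUBIC))
im=ctrl.capture('wrist'); cv2.imwrite('pics/w2.png',im[:,:,::-1])
E
```

```text
time_s: 4.28
position: [493.5, 86.4, 105.2]
tcp_rot: [-2.35, 0.098, -0.048]
ft_force: [0.8, 0.4, 0.4]
finger_gap: -0.1
t 4.2833 slide [ -0.639  84.626 105.196] shift cm [-1.063 -7.339 -6.72 ] rot [-0.004  0.005  0.   ] F [0.8   0.389 0.356] gap -0.08623379032558869
```

View pics/s2.png

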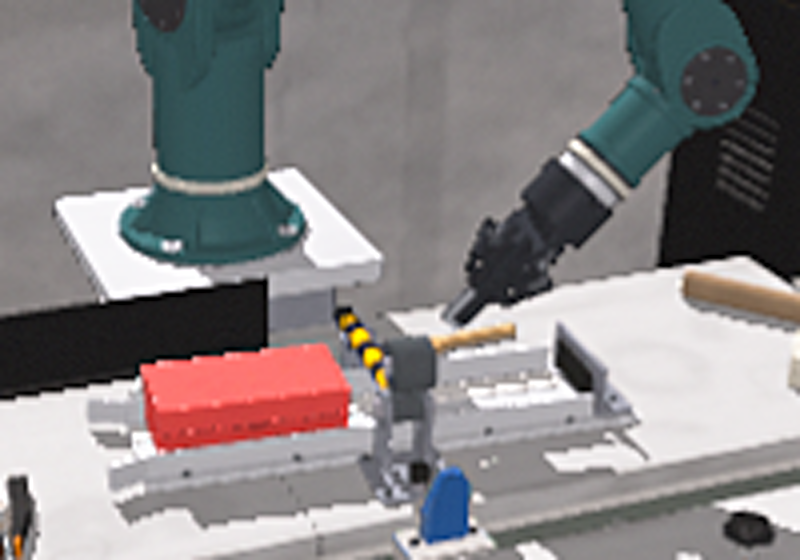

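View pics/w2.png

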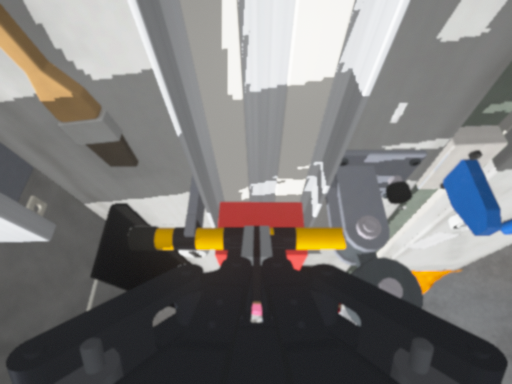

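```bash
python3 -m pendant '[[-0.2,-1.7,-2.0,0,0,0,0],[-0.2,-1.7,-1.7,0,0,0,0],[-0.2,-1.7,-1.6,0,0,0,0],[-0.2,-1.6,-1.4,0,0,0,0],[0,0,0,0,0,0,0]]'
python3 - <<'E'
from h import *
goal((-5,10.6,38),.785)
im=ctrl.capture('wrist'); cv2.imwrite('pics/w3.png',im[:,:,::-1])
E
```

```text
time_s: 4.8
position: [487.3, 13.4, 41.7]
tcp_rot: [-2.353, 0.104, -0.055]
ft_force: [-0.3, -1.3, 0.2]
finger_gap: 0.2
t 4.8 slide [-0.698 11.402 41.706] shift cm [-0.435 -0.043 -0.371] rot [-0.001  0.009  0.007] F [-0.29  -1.297  0.153] gap 0.228085106777002
```

View pics/w3.png

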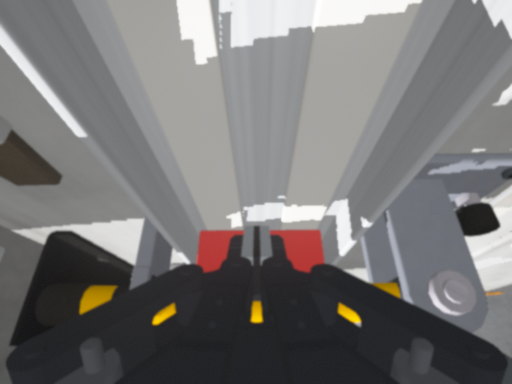

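```bash
python3 -m pendant '[[0,0,0.5,0,0,0,0],[0,0,0.7,0,0,0,0],[0,0,1,0,0,0,0],[0,0,1,0,0,0,0]]'
python3 - <<'E'
from h import *
goal((-5,10.6,160),.785)
im=ctrl.capture('scene'); cv2.imwrite('pics/s4.png',cv2.resize(im[100:240,180:380,::-1],None,fx=4,fy=4,interpolation=cv2.INTER_CUBIC))
E
```

```text
time_s: 5.18
position: [490.3, 21.4, 78.1]
tcp_rot: [-2.338, 0.099, -0.06]
ft_force: [0.5, 0.2, -2.8]
finger_gap: -0.0
t 5.1833 slide [ 1.614 19.59  78.116] shift cm [-0.735 -0.84   8.188] rot [-0.015  0.015  0.005] F [ 0.467  0.23  -2.808] gap -0.024308954868611416
```

View pics/s4.png

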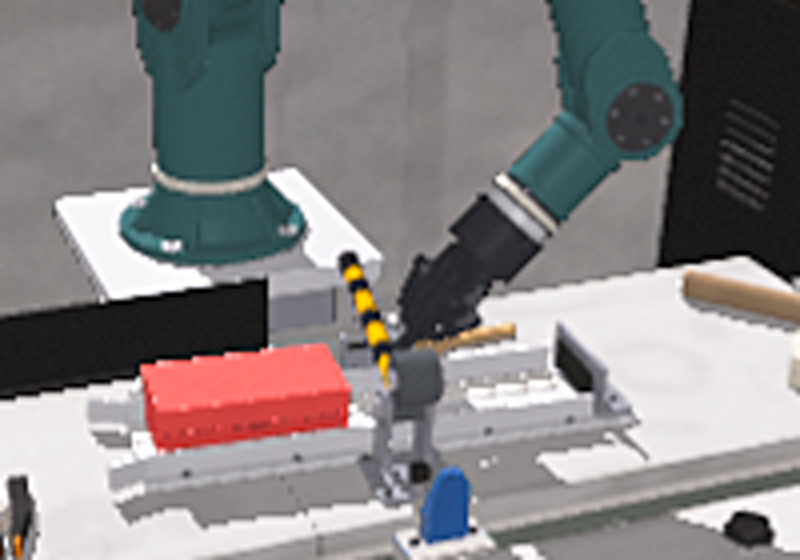

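```bash
python3 -m pendant '[[0,-0.5,1.0,0,0,0,0],[0,-0.4,1.0,0,0,0,0],[0,-0.3,1.0,0,0,0,0],[0,-0.3,1.0,0,0,0,0]]'
python3 - <<'E'
from h import *
goal((-5,10.6,160),.785)
im=ctrl.capture('scene'); cv2.imwrite('pics/s5.png',cv2.resize(im[100:240,180:380,::-1],None,fx=4,fy=4,interpolation=cv2.INTER_CUBIC))
E
```

```text
time_s: 5.57
position: [495.6, 15.2, 124.0]
tcp_rot: [-2.323, 0.079, -0.068]
ft_force: [0.6, -1.0, -1.2]
finger_gap: -0.1
t 5.5667 slide [  7.426  13.916 124.018] shift cm [-1.266 -0.225  3.598] rot [-0.03   0.027 -0.006] F [ 0.606 -1.001 -1.215] gap -0.08436131789558864
```

View pics/s5.png

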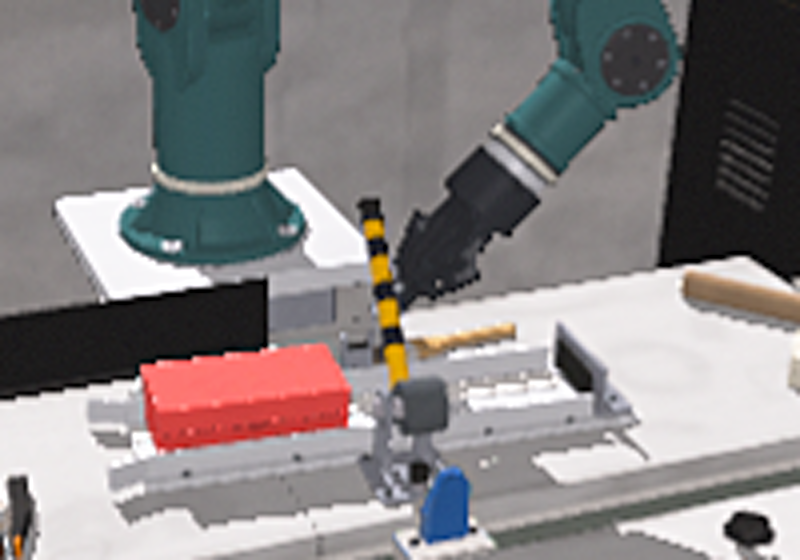

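```bash
python3 -m pendant '[[0.3,-0.2,0.9,0,0,0,0],[0.4,-0.2,0.9,0,0,0,0],[0.3,-0.2,0.6,0,0,0,0],[0,0,0.2,0,0,0,0],[0,0,0,0,0,0,0]]'
python3 - <<'E'
from h import *
goal((-5,10.6,160),.785)
im=ctrl.capture('scene'); cv2.imwrite('pics/s6.png',cv2.resize(im[100:240,180:380,::-1],None,fx=4,fy=4,interpolation=cv2.INTER_CUBIC))
E
```

```text
time_s: 6.03
position: [505.8, 2.7, 157.9]
tcp_rot: [-2.334, 0.086, -0.075]
ft_force: [0.6, 0.3, 0.4]
finger_gap: 0.3
t 6.0333 slide [ 18.648   2.253 157.928] shift cm [-2.285  1.032  0.207] rot [-0.019  0.03   0.   ] F [0.629 0.262 0.358] gap 0.3175472990153726
```

View pics/s6.png

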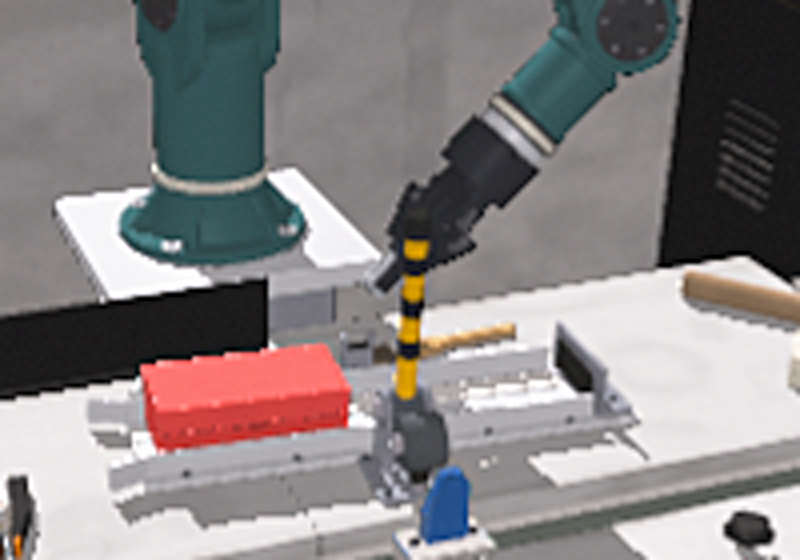

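```bash
python3 -m pendant '[[-2.0,0.5,1.5,0,0,0,0],[-2.0,-1.0,2.0,0.08,0,0,0],[-1.0,-2.5,2.0,0.11,0,0,0],[0,-3.2,1.0,0.115,-0.01,0,0],[-0.2,-3.5,0,0.115,-0.01,0,0]]'; python3 -m pendant '[[-0.2,-3.5,0,0.115,-0.01,0,0],[-0.2,-3.5,0,0.115,-0.01,0,0],[-0.2,-3.5,0,0.115,-0.01,0,0],[-0.2,-3.5,0,0.115,-0.01,0,0],[-0.2,-3.5,0,0.115,-0.01,0,0]]'
python3 - <<'E'
from h import *
goal((-6,-270,160),-.52)
E
```

```text
time_s: 6.5
position: [456.6, -78.4, 218.3]
tcp_rot: [-1.893, 0.047, -0.049]
ft_force: [0.7, -0.6, -0.2]
finger_gap: 0.0
time_s: 6.92
position: [445.9, -214.0, 218.3]
tcp_rot: [-1.442, 0.037, -0.055]
ft_force: [1.4, 1.1, -0.6]
finger_gap: 0.2
t 6.9167 slide [ -22.561 -218.745  218.342] shift cm [ 1.215 -5.248 -5.834] rot [ 0.391 -0.021 -0.023] F [ 1.399  1.059 -0.585] gap 0.21772934372142583
```

```bash
python3 -m pendant '[[0.3,-1.6,-1.0,0.12,-0.01,-0.01,0],[0.3,-1.6,-1.5,0.12,-0.01,-0.01,0],[0.3,-1.4,-1.5,0.11,-0.01,0,0],[0.2,-0.5,-1.5,0.04,0,0,0],[0,0,0,0,0,0,0]]'
python3 - <<'E'
from h import *
goal((-6,-262,52),-.52)
im=ctrl.capture('wrist'); cv2.imwrite('pics/w7.png',im[:,:,::-1])
im=ctrl.capture('scene'); cv2.imwrite('pics/s7.png',cv2.resize(im[100:240,180:380,::-1],None,fx=4,fy=4,interpolation=cv2.INTER_CUBIC))
E
```

```text
time_s: 7.33
position: [454.6, -284.4, 159.0]
tcp_rot: [-1.033, 0.047, -0.11]
ft_force: [-0.7, -0.0, -0.7]
finger_gap: 0.2
t 7.3333 slide [  -7.983 -288.135  158.998] shift cm [  0.419   2.587 -10.7  ] rot [-0.016  0.015  0.029] F [-0.654 -0.029 -0.68 ] gap 0.2443812368555707
```

View pics/w7.png

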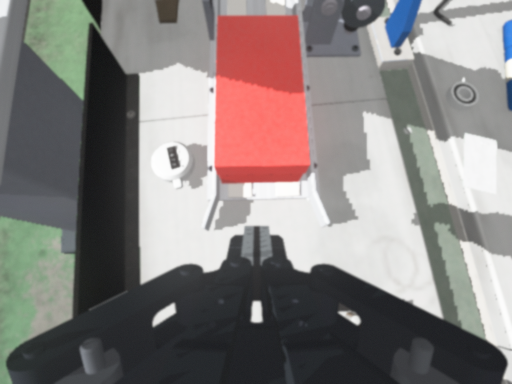

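View pics/s7.png

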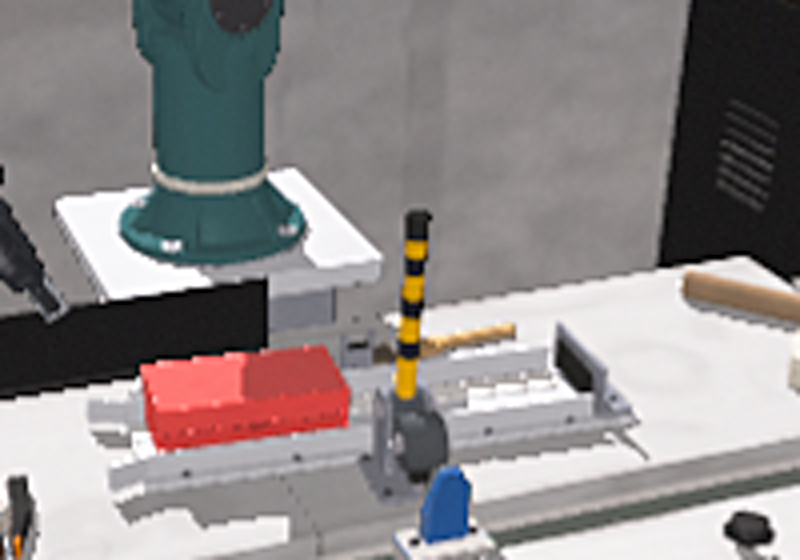

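```bash
python3 -m pendant '[[0.2,0.4,-2.6,0,0,0.01,0],[0.1,0.4,-2.6,0,0,0.01,0],[0.1,0.4,-2.5,0,0,0.01,0],[0,0.4,-2.0,0,0,0,0],[0,0,0,0,0,0,0]]'
python3 - <<'E'
from h import *
goal((-6,-230,52),-.52)
im=ctrl.capture('wrist'); cv2.imwrite('pics/w8.png',im[:,:,::-1])
E
```

```text
time_s: 7.85
position: [464.5, -253.2, 72.6]
tcp_rot: [-1.045, 0.006, -0.064]
ft_force: [-0.3, 1.0, 0.4]
finger_gap: 0.3
t 7.85 slide [  -0.757 -256.181   72.611] shift cm [-0.3    2.653 -2.061] rot [-0.004  0.025 -0.029] F [-0.319  1.042  0.367] gap 0.3499222367999428
```

View pics/w8.png

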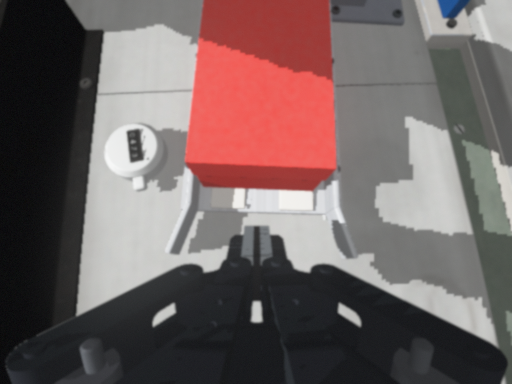

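```bash
python3 -m pendant '[[-0.2,0.2,-1.3,0,0.01,-0.01,0],[0,0.2,-0.9,0,0.01,-0.01,0],[0,0.6,-0.2,0,0,0,0],[0,0.8,0,0,0,0,0],[0,0.6,0,0,0,0,0]]'
python3 - <<'E'
from h import *
goal((-6,6.5,52),-.52)
im=ctrl.capture('wrist'); cv2.imwrite('pics/w9.png',im[:,:,::-1])
E
```

```text
time_s: 8.32
position: [467.7, -226.5, 55.4]
tcp_rot: [-1.055, 0.026, -0.073]
ft_force: [0.8, 0.2, 0.8]
finger_gap: -0.1
t 8.3167 slide [   0.168 -229.331   55.411] shift cm [ 1.388 23.55  -0.341] rot [ 0.005  0.013 -0.013] F [0.818 0.221 0.836] gap -0.11416667956838862
```

View pics/w9.png

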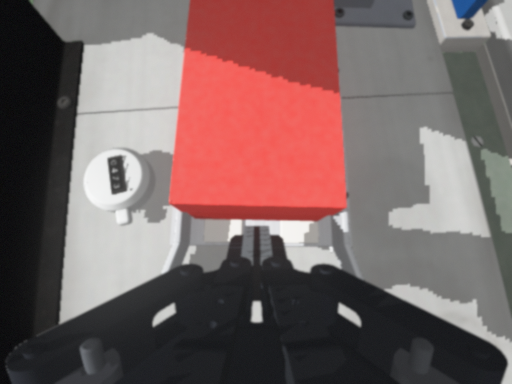

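```bash
python3 -m pendant '[[0,0.7,0,0,0,0,0],[0,0.8,0,0,0,0,0],[0,1,0,0,0,0,0],[0,1,0,0,0,0,0],[0,1,0,0,0,0,0]]'
python3 - <<'E'
from h import *
goal((-6,6.5,52),-.52)
im=ctrl.capture('scene'); cv2.imwrite('pics/s10.png',cv2.resize(im[100:240,180:380,::-1],None,fx=4,fy=4,interpolation=cv2.INTER_CUBIC))
E
```

```text
time_s: 8.78
position: [469.7, -182.9, 56.1]
tcp_rot: [-1.062, 0.024, -0.081]
ft_force: [-0.6, -3.4, 0.1]
finger_gap: -0.4
t 8.7833 slide [  -1.582 -185.71    56.103] shift cm [ 1.192 19.189 -0.41 ] rot [ 0.013  0.019 -0.006] F [-0.564 -3.396  0.096] gap -0.359360770621928
```

View pics/s10.png

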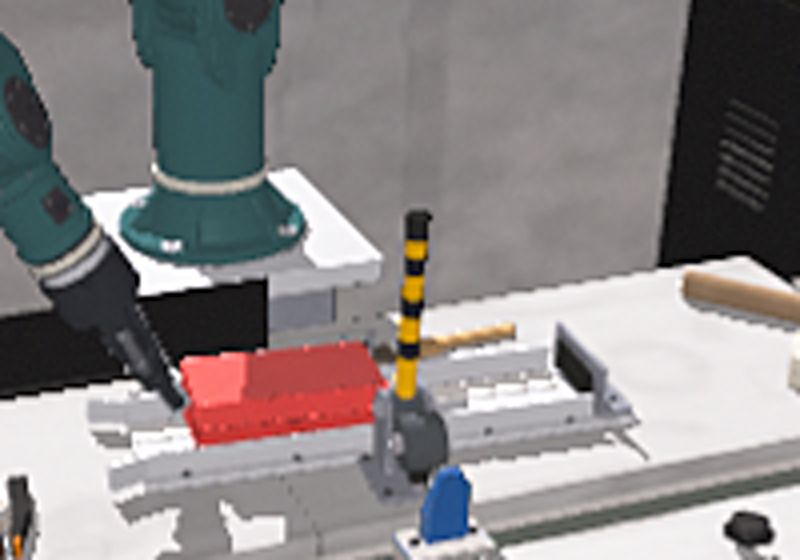

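```bash
python3 -m pendant '[[0.05,1,-0.1,0,0,0,0],[0.05,1,-0.1,0,0,0,0],[0.05,1,-0.1,0,0,0,0],[0.05,1,0,0,0,0,0],[0.05,1,0,0,0,0,0]]'; python3 -m pendant '[[0.05,1,0,0,0,0,0],[0.05,1,0,0,0,0,0],[0.05,1,0,0,0,0,0],[0.05,1,0,0,0,0,0],[0.05,1,0,0,0,0,0]]'
python3 - <<'E'
from h import *
goal((-6,6.5,52),-.52)
im=ctrl.capture('scene'); cv2.imwrite('pics/s11.png',cv2.resize(im[100:240,180:380,::-1],None,fx=4,fy=4,interpolation=cv2.INTER_CUBIC))
im=ctrl.capture('wrist'); cv2.imwrite('pics/w11.png',im[:,:,::-1])
E
```

```text
time_s: 9.25
position: [474.1, -131.4, 53.7]
tcp_rot: [-1.066, 0.023, -0.086]
ft_force: [0.2, -4.3, 3.2]
finger_gap: -0.1
time_s: 9.67
position: [476.8, -77.0, 53.7]
tcp_rot: [-1.067, 0.024, -0.088]
ft_force: [1.2, -5.5, 3.8]
finger_gap: -0.1
t 9.6667 slide [ -3.441 -79.608  53.737] shift cm [ 0.476  8.601 -0.174] rot [ 0.018  0.022 -0.001] F [ 1.227 -5.468  3.842] gap -0.14612747968050893
```

View pics/s11.png

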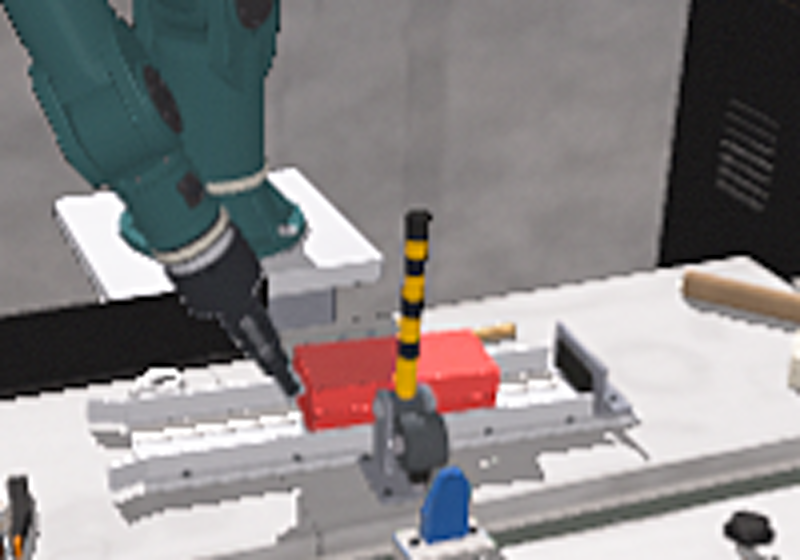

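View pics/w11.png

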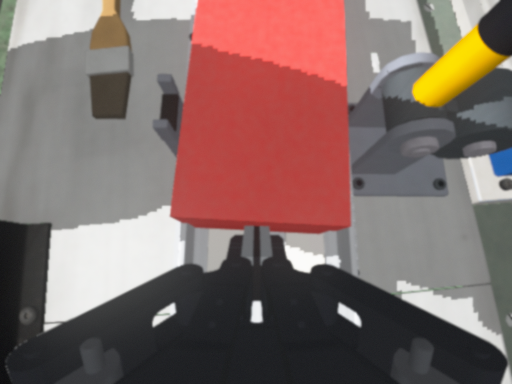

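```bash
python3 -m pendant '[[0.05,0.9,0,0,0,0,0],[0.05,0.9,0,0,0,0,0],[0.05,0.9,0,0,0,0,0],[0.05,0.9,0,0,0,0,0],[0.05,0.8,0,0,0,0,0]]'
python3 - <<'E'
from h import *
goal((-6,6.5,52),-.52)
im=ctrl.capture('wrist'); cv2.imwrite('pics/w12.png',im[:,:,::-1])
E
```

```text
time_s: 10.18
position: [479.1, -31.9, 53.0]
tcp_rot: [-1.068, 0.026, -0.089]
ft_force: [0.5, -5.7, 3.6]
finger_gap: 0.1
t 10.1833 slide [ -4.95  -34.419  53.032] shift cm [ 0.243  4.086 -0.103] rot [0.019 0.02  0.001] F [ 0.525 -5.735  3.554] gap 0.1338573221535839
```

View pics/w12.png

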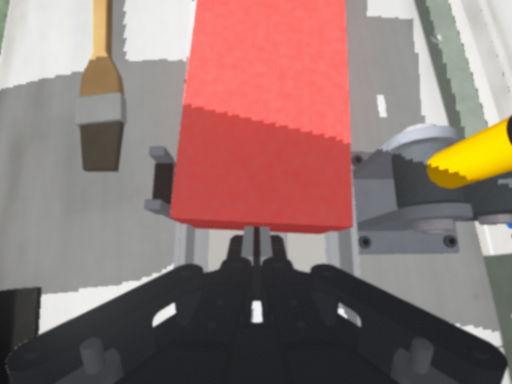

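```bash
python3 -m pendant '[[0.03,0.7,0,0,0,0,0],[0.03,0.7,0,0,0,0,0],[0.03,0.6,0,0,0,0,0]]'
python3 - <<'E'
from h import *
goal((-6,6.5,52),-.52)
im=ctrl.capture('wrist'); cv2.imwrite('pics/w13.png',im[:,:,::-1])
im=ctrl.capture('scene'); cv2.imwrite('pics/s13.png',cv2.resize(im[100:240,180:380,::-1],None,fx=4,fy=4,interpolation=cv2.INTER_CUBIC))
E
```

```text
time_s: 10.48
position: [480.3, -11.2, 52.8]
tcp_rot: [-1.069, 0.027, -0.091]
ft_force: [-1.0, -5.8, 6.0]
finger_gap: -0.0
t 10.4833 slide [ -5.55  -13.708  52.778] shift cm [ 0.127  2.017 -0.078] rot [0.02  0.02  0.003] F [-0.967 -5.828  6.017] gap -0.01194422320989707
```

View pics/w13.png

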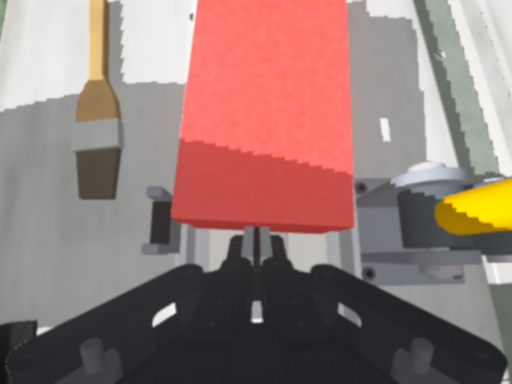

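View pics/s13.png

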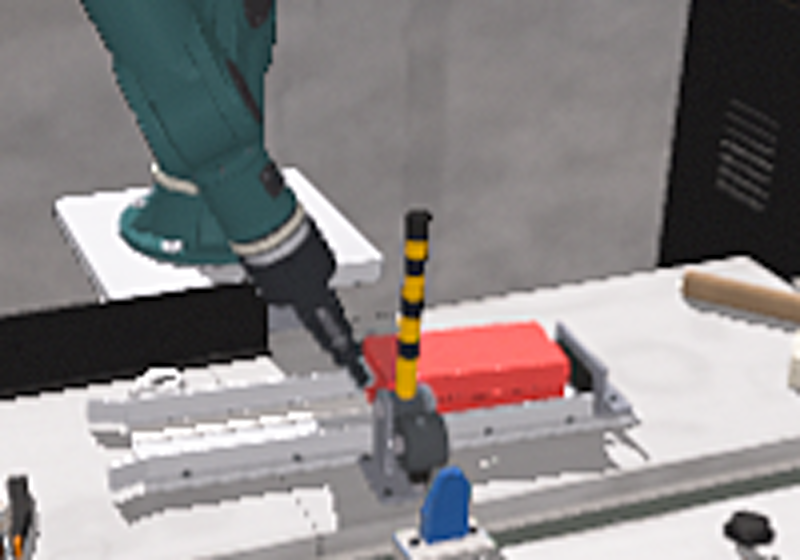

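```bash
python3 -m pendant '[[0.03,0.5,0,0,0,0,0],[0.03,0.5,0,0,0,0,0],[0.03,0.4,0,0,0,0,0]]';  python3 -m pendant '[[0.02,0.3,0,0,0,0,0],[0.02,0.3,0,0,0,0,0]]'
```

```text
time_s: 10.83
position: [481.0, 2.3, 52.3]
tcp_rot: [-1.07, 0.029, -0.092]
ft_force: [-0.5, -5.7, 4.1]
finger_gap: -0.0
time_s: 11.0
position: [481.3, 7.4, 52.1]
tcp_rot: [-1.071, 0.03, -0.094]
ft_force: [0.5, -5.6, 3.6]
finger_gap: 0.0
```

```bash
python3 -m pendant '[[0.02,0.3,0,0,0,0,0],[0.02,0.3,0,0,0,0,0]]'; python3 -m pendant '[[0.02,0.3,0,0,0,0,0]]'; python3 -m pendant '[[0.02,0.3,0,0,0,0,0]]'
python3 - <<'E'
from h import *
goal((-6,6.5,52),-.52)
im=ctrl.capture('scene'); cv2.imwrite('pics/s14.png',cv2.resize(im[150:220,260:360,::-1],None,fx=8,fy=8,interpolation=cv2.INTER_CUBIC))
E
```

```text
time_s: 11.17
position: [481.7, 12.2, 51.8]
tcp_rot: [-1.073, 0.032, -0.096]
ft_force: [-0.2, -5.9, 4.6]
finger_gap: -0.1
time_s: 11.25
position: [481.9, 12.8, 51.3]
tcp_rot: [-1.076, 0.034, -0.098]
ft_force: [-3.3, -19.0, 11.5]
finger_gap: 0.2
time_s: 11.33
position: [482.0, 12.7, 50.8]
tcp_rot: [-1.079, 0.037, -0.102]
ft_force: [-2.9, -14.9, 11.4]
finger_gap: -0.2
t 11.3333 slide [-5.918 10.275 50.751] shift cm [-0.04  -0.375  0.125] rot [0.03  0.017 0.016] F [ -2.876 -14.88   11.389] gap -0.193845038118278
```

View pics/s14.png

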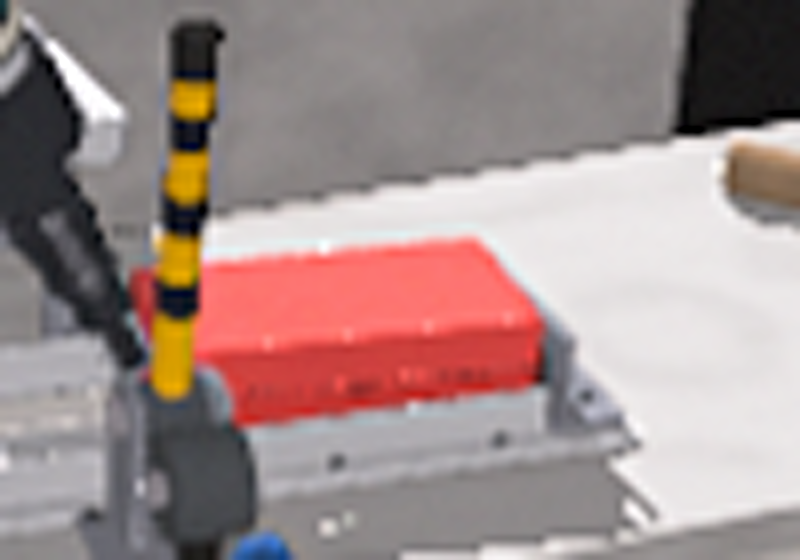

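```bash
python3 -m pendant '[[0,-0.5,0,0,0,0,0],[-0.1,-1.5,0,0,0,0,0],[-0.2,-2.5,0,0,0,0,0],[-0.2,-2.5,1,0,0,0,0],[-0.2,-2.5,1.5,0,0,0,0]]'; python3 -m pendant '[[-0.2,-3,2,0,0,0,0],[-0.2,-3,2,0,0,0,0],[-0.2,-3,2,0,0,0,0],[-0.2,-2,2,0,0,0,0],[0,0,0,0,0,0,0]]'
python3 - <<'E'
from h import *
im=ctrl.capture('wrist'); cv2.imwrite('pics/w15.png',im[:,:,::-1])
c=ctrl.calibration('wrist'); np.savez('w15.npz',**{k:np.array(v) for k,v in c.items()})
im=ctrl.capture('scene'); cv2.imwrite('pics/s15.png',cv2.resize(im[150:220,260:360,::-1],None,fx=8,fy=8,interpolation=cv2.INTER_CUBIC))
im=ctrl.capture('top'); cv2.imwrite('pics/t15.png',cv2.resize(im[130:230,160:310,::-1],None,fx=5,fy=5,interpolation=cv2.INTER_CUBIC)); cv2.imwrite('pics/t15f.png',im[:,:,::-1])
E
```

```text
time_s: 11.8
position: [468.3, -75.1, 75.5]
tcp_rot: [-1.069, 0.038, -0.079]
ft_force: [0.9, 0.4, 0.8]
finger_gap: 0.1
time_s: 12.22
position: [455.4, -189.3, 159.0]
tcp_rot: [-1.062, 0.043, -0.073]
ft_force: [0.4, -0.6, 0.6]
finger_gap: 0.1
```

View pics/w15.png

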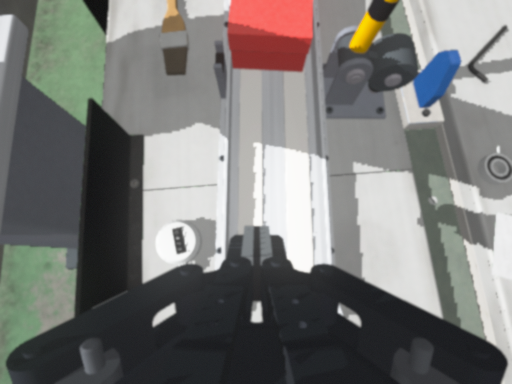

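View pics/s15.png

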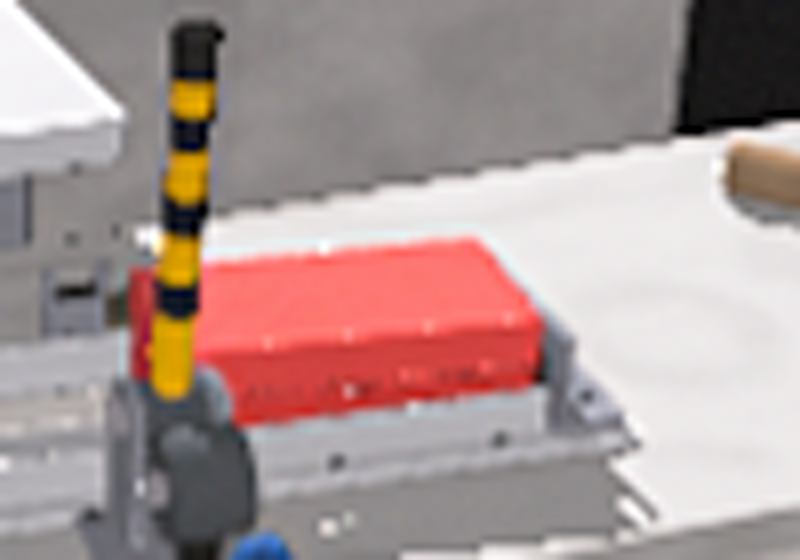

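View pics/t15.png

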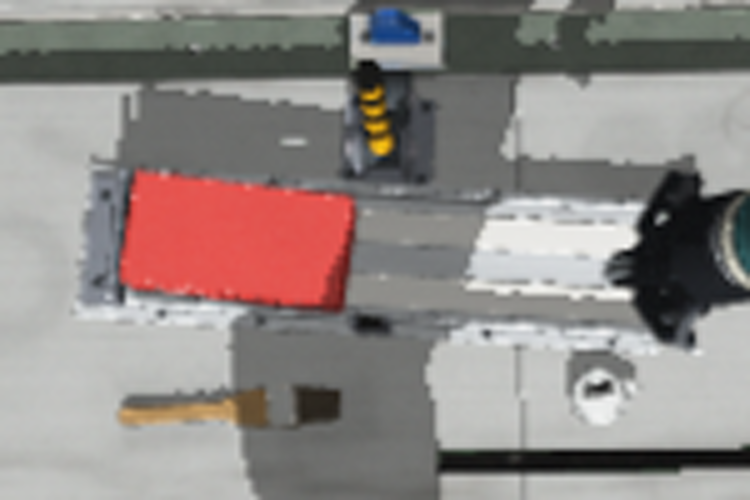

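Run:
```python
from h import *
a=cv2.imread('pics/s14.png').astype(int);b=cv2.imread('pics/s15.png').astype(int)
print('carton-end diff',abs(a-b)[220:430,400:640].max())
print(ctrl.sense()['ft_force']); print(ctrl.sign_off())
```

```text
carton-end diff 51
[-0.16419978  0.02229116 -0.14029603]
the job is handed in; nothing more can be done
None
```

The gate is raised and stays up by itself, and the red carton is home against the end stop. I handed the job in at about 12.4 s of the 58 s allowed.

- **Gate:** With the fingers shut and tilted under the bar, I lifted it past its balance point, with a force of 3 N or less in the readings. In every picture from then to the end, it stood upright with no contact.
- **Carton:** I pushed it from behind with the fingertips at about 5–6 N. At the end stop the force jumped to 19 N, the highest I read, and the fingers stopped moving forward. I then backed off and raised the tool clear of everything.
- **Last checks:**
  - The top picture shows no gap between the carton and the stop.
  - The scene pictures before and after I backed off look the same to the eye. A pixel comparison of the carton's stop end found differences of up to 51 of 255. I did not trace these; shadows changing as the arm left could explain them.
  - The brush and tally counter look unmoved in the top picture. I did not re-check the other bystanders, but the tool did not go low near any of them.
  - The wrist force was about 0 N at hand-in.
- **Disagreement:** The top and wrist cameras put the slide up to about 5 mm apart. I worked with a compromise position and used the contact force to judge when the carton was home.

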